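# Find and open the free flap of the scrap box

### The job

Three of the four steel flaps on top of the scrap box are chocked from below; press the long front half of the flaps with the fingertips, firmly but without hammering, until you find the one that rocks. Push that flap down open, nearly as far as it goes, leave it open and move clear. Only press and push: do not pick up or shift any of the things on the box or the bench.

Things in the scene. Friction and masses are not known exactly. Their poses are not given: they have to be found in the camera images.
- box: Dark steel scrap box, fixed to the bench, 246 mm (its x, front to back) by 525 mm (its y) by 100 mm tall; origin at the centre of its underside, x towards its rear. Four wells with one flap each lie in a row along y in its flat top, 125 mm apart, with 35 mm ribs between them; a plain strip 85 mm wide lies behind them and one 35 mm wide in front.
- well1_pivot (a point): Fixed point on the box, in the middle of flap 1's pivot axis (which runs along the box's y, marked by a dark rod across the flap and a brass boss at each end), at the height of the box's top; same axes as the box.
- flap1_press (a point): Point on flap 1, the leftmost (+y end of the row): plain steel plate 120 mm (x) by 84 mm (y) by 4 mm, level and flush with the box's top at the start. The pivot divides it into a long front half of 80 mm (towards the box's -x) and a short rear half of 40 mm. The point lies on the top face on the flap's centre line, 60 mm in front of the pivot and 20 mm from the front edge, and moves with the flap; x along the flap to the rear, z out of its top.
- flap1 (a joint): Tilt of this flap, rad: 0 level, positive with the front (long) half down in the well. A chocked flap gives only about 0.03 and then is solid. The one free flap (which of the four varies from start to start) turns from -0.1 to its stop at 0.8, moves under about 3 N at the press point, and stays where it is left by hinge friction; the well below is clear for the fingers to follow it.
- well2_pivot (a point): Fixed point on the box, in the middle of flap 2's pivot axis (which runs along the box's y, marked by a dark rod across the flap and a brass boss at each end), at the height of the box's top; same axes as the box.
- flap2_press (a point): Point on flap 2, second from the left: plain steel plate 120 mm (x) by 84 mm (y) by 4 mm, level and flush with the box's top at the start. The pivot divides it into a long front half of 80 mm (towards the box's -x) and a short rear half of 40 mm. The point lies on the top face on the flap's centre line, 60 mm in front of the pivot and 20 mm from the front edge, and moves with the flap; x along the flap to the rear, z out of its top.
- flap2 (a joint): Tilt of this flap, rad: 0 level, positive with the front (long) half down in the well. A chocked flap gives only about 0.03 and then is solid. The one free flap (which of the four varies from start to start) turns from -0.1 to its stop at 0.8, moves under about 3 N at the press point, and stays where it is left by hinge friction; the well below is clear for the fingers to follow it.
- well3_pivot (a point): Fixed point on the box, in the middle of flap 3's pivot axis (which runs along the box's y, marked by a dark rod across the flap and a brass boss at each end), at the height of the box's top; same axes as the box.
- flap3_press (a point): Point on flap 3, second from the right: plain steel plate 120 mm (x) by 84 mm (y) by 4 mm, level and flush with the box's top at the start. The pivot divides it into a long front half of 80 mm (towards the box's -x) and a short rear half of 40 mm. The point lies on the top face on the flap's centre line, 60 mm in front of the pivot and 20 mm from the front edge, and moves with the flap; x along the flap to the rear, z out of its top.
- flap3 (a joint): Tilt of this flap, rad: 0 level, positive with the front (long) half down in the well. A chocked flap gives only about 0.03 and then is solid. The one free flap (which of the four varies from start to start) turns from -0.1 to its stop at 0.8, moves under about 3 N at the press point, and stays where it is left by hinge friction; the well below is clear for the fingers to follow it.
- well4_pivot (a point): Fixed point on the box, in the middle of flap 4's pivot axis (which runs along the box's y, marked by a dark rod across the flap and a brass boss at each end), at the height of the box's top; same axes as the box.
- flap4_press (a point): Point on flap 4, the rightmost (-y end of the row): plain steel plate 120 mm (x) by 84 mm (y) by 4 mm, level and flush with the box's top at the start. The pivot divides it into a long front half of 80 mm (towards the box's -x) and a short rear half of 40 mm. The point lies on the top face on the flap's centre line, 60 mm in front of the pivot and 20 mm from the front edge, and moves with the flap; x along the flap to the rear, z out of its top.
- flap4 (a joint): Tilt of this flap, rad: 0 level, positive with the front (long) half down in the well. A chocked flap gives only about 0.03 and then is solid. The one free flap (which of the four varies from start to start) turns from -0.1 to its stop at 0.8, moves under about 3 N at the press point, and stays where it is left by hinge friction; the well below is clear for the fingers to follow it.
- socket_mid (a point): Bystander, loose: small steel wrench socket, upright, 25 mm diameter, 30 mm tall, on the rib between flap1 and flap2. Point at its centre.
- nut_mid (a point): Bystander, loose: brass flanged nut, 28 mm diameter, 18 mm tall, on the rib between flap2 and flap3. Point at its centre.
- bush_mid (a point): Bystander, loose: dark steel bush, 24 mm diameter, 24 mm tall, on the rib between flap3 and flap4. Point at its centre.
- filter_mid (a point): Bystander, loose: black oil filter, 67 mm diameter, 70 mm tall, on the box's rear strip. Point at its centre.
- bearing_mid (a point): Bystander, loose: steel bearing ring, 52 mm diameter, 15 mm tall, on the rear strip. Point at its centre.
- jar_mid (a point): Bystander, loose: glass jar with black lid, 56 mm diameter, 70 mm tall, on the rear strip. Point at its centre.
- spanner_grip (a point): Bystander, loose: steel spanner lying on the bench to the right of the box, some 160 mm long; point on its handle.
- driver_grip (a point): Bystander, loose: screwdriver lying on the bench to the left of the box, some 200 mm long; point on its handle.

How it is judged:
At the end, for the whole second after the job is handed in: The free flap (the only one that can) stands open by more than 0.55 rad (of 0.8 possible) and is at rest, and every loose thing is within 30 mm of where it stood (value of joint any of flap1, flap2, flap3, flap4 above 0.55 rad and velocity of joint flap1 between -0.05 and 0.05 rad/s and velocity of joint flap2 between -0.05 and 0.05 rad/s and velocity of joint flap3 between -0.05 and 0.05 rad/s and velocity of joint flap4 between -0.05 and 0.05 rad/s and distance of each of socket_mid, nut_mid, bush_mid, filter_mid, bearing_mid, jar_mid, spanner_grip, driver_grip from where it was at the start of the episode below 0.03 m); the robot touches nothing.
It fails at once if a loose thing on the box or the bench was lifted or shifted by more than 30 mm (distance of any of socket_mid, nut_mid, bush_mid, filter_mid, bearing_mid, jar_mid, spanner_grip, driver_grip from where it was at the start of the episode above 0.03 m).
It fails at once if a flap or the box was hit or leaned on with more than 60 N (contact force between any of the arm, the fingers and box above 60 N).
It also fails if it takes over 48 s, if anything falls off the work surface, if the arm or the gripper's body presses on something with over 40 N, if the wrist force passes 120 N, or if a joint passes its speed limit or range.

### The arm

A 6-joint arm with a two-finger parallel gripper is mounted at the origin on the work surface. World frame = base frame: x ahead of the robot, y to its left, z up, the work surface at z = 0. Lengths are in m, angles in rad, forces in N, time in s.
With the tool pointing down it reaches from about 0.35 to 0.775 m from the base axis. Payload 5.5 kg.
Tool frame: the origin (TCP) lies between the finger pads; the fingertips stand 19 mm ahead of it and the grasp point (between the pads) is the TCP; z points along the fingers, x is the direction in which the jaws open and shut, and the axes are right-handed (so a half turn about z gives the same grasp; the last joint's range is limited). The gripper opens to 85 mm and grips with 20 to 120 N. Pads are 22 mm wide; open, the fingers measure 114 mm over their backs; the gripper's body (76 mm by 85 mm) begins 54 mm behind the grasp point. The pads swing forward as they close: fully open they stand 13 mm farther back than shut.
Start: joints at [-1.42, 0.313, 0.046, 1.304, 0, 1.431], TCP at [0.165, -0.551, 0.25] pointing down, gripper open.
Joint ranges: [-2.76, 2.76], [-0.86, 1.69], [-1.03, 1.26], [-2.2, 2.34], [-1.47, 1.5], [-3.14, 3.14]. Speed limits (rad/s): [2.57, 2.57, 3.14, 3.14, 3.14, 3.14].

### API

Orientations are given as a unit quaternion [w, x, y, z].
In Python, from workcell import env gives the robot as it stands. The module is installed in compiled form; this text tells all that it offers.
- The arm moves only by the tool carry_out, never from a script. Its argument "steps" is a list of rows, each a list of 7 numbers: the gripper command: -1 is shut, 1 is fully open, values between are in proportion, then the shift along the tool's x, y, z in m, then the turn, a rotation vector about the tool's x, y, z in rad. A call has 1 to 20 rows; each row shifts and turns the commanded pose from where the row before left it, along the tool's axes as they then stand; what a row does not reach is not made up. A row lasts 1/8 s, in which the tool goes at most 62.5 mm and 10.7 degrees, less where a joint would pass 70% of its speed; a pose out of reach is approached as far as the arm can. A call with a gripper value outside its range is refused whole. The fingers move at their own pace and stop on an object; "grip_force" is the grip in N (left out, the last holds). Time passes only in rows, so rows that do not move let the fingers close. It gives the time, the measured TCP pose, the force and the opening at its end, in the units of the state.
- env.get_state(): the state, without advancing time (a new reading comes with each control period).
- env.read_camera(name): name is "scene" or "top" or "wrist"; returns a dict with "color" (420x560x3 uint8, red, green, blue), "K" (3x3 intrinsics, pixels), "dist" ([k1, k2, p1, p2, k3] as OpenCV has them; the pictures are not rectified), "R" (3x3) and "t" (3): a world point X has camera coordinates R X + t. Camera axes: x right, y down, z forward; pixel columns grow to the right and rows downward; lengths in m; the calibration is good to about 2 mm. A picture is of the moment at which its call begins. There is no depth.
- env.hand_in(): hands the job in, once; it reports no verdict.
The state is a dict: "clock": time; "joint_pos": joint angles; "qvel": joint speeds; "tau": joint torques, N m; "tcp_pos": TCP position; "orientation": TCP orientation; "wrist_force": force on the tool from outside, world axes, zero at the start; "ft_torque": the same for the moment, N m; "finger_gap": finger opening in m.
Only numpy, scipy, OpenCV 4.12 (cv2) and the standard library are available. Lean on these libraries where they do the work, as an engineer would, in place of code of your own. Each camera call takes 0.05 s, during which the arm holds its last target. There are 200 camera calls.

## Working session

There is one attempt and no reset: what is moved stays moved. The work goes in short steps, Python scripts to look and compute and a tool call to move; the robot and the scene stay as the last step left them, time stands still between calls to the robot, and variables do not carry over. Pictures are saved under pics/ and viewed, about 8 in all and at most 12, crops included, and the job is handed in when it is done.

Besides the shell and the picture viewer there is one more tool, called as a command line: name --pt "numbers of a row" for each row, then --argument value for the rest. carry_out: Moves the arm, as the interface text tells. Its arguments: {"type":"object","properties":{"steps":{"type":"array","items":{"type":"array","items":{"type":"number"}}},"grip_force":{"type":"number"}},"required":["steps"]}

```bash
mkdir -p pics
python3 - <<'E'
from workcell import env
import cv2,pickle
s=env.get_state();print({k:(v if not hasattr(v,'round') else v) for k,v in s.items()})
d={}
for n in("scene","top"):
    c=env.read_camera(n);d[n]=c;cv2.imwrite(f'pics/{n}0.png',c["color"][:,:,::-1])
    print(n,c["K"],c["dist"],c["R"],c["t"])
pickle.dump(d,open('d.pkl','wb'))
E
```

```text
{'clock': 0.0, 'joint_pos': array([-1.41958212e+00,  3.14001274e-01,  4.49992989e-02,  1.30358473e+00,
       -3.89438933e-06,  1.43124250e+00]), 'qvel': array([ 6.96924750e-04,  6.18338833e-05, -6.23345253e-04, -1.64788332e-05,
       -1.50142255e-03,  1.02755299e-03]), 'tau': array([-1.22944610e-03, -4.80618238e+01,  2.98536354e+01,  1.89255568e-02,
       -2.84091487e-05,  3.25459212e-05]), 'tcp_pos': array([ 0.1647907 , -0.55039918,  0.24941664]), 'orientation': array([-6.27907039e-04,  8.02086988e-01, -5.97206549e-01, -6.38041635e-04]), 'wrist_force': array([-0.09611043,  0.00083848,  0.25726366]), 'ft_torque': array([-0.01019878,  0.0005951 ,  0.02465572]), 'finger_gap': 0.08529759170379185}
scene [[516.38728964   0.         285.29127547]
 [  0.         516.38728964 207.36032215]
 [  0.           0.           1.        ]] [-0.09295735  0.          0.          0.          0.        ] [[ 0.8466244   0.53192298  0.01688424]
 [ 0.35052075 -0.5334652  -0.76977275]
 [-0.40045266  0.65762667 -0.63809469]] [-0.51145428 -0.14712026  2.10037334]
top [[540.58314878   0.         280.6030949 ]
 [  0.         540.58314878 211.8553216 ]
 [  0.           0.           1.        ]] [-0.01407376  0.          0.          0.          0.        ] [[ 6.41377789e-04 -9.99753021e-01  2.22145147e-02]
 [-9.96039078e-01 -2.61386748e-03 -8.88781320e-02]
 [ 8.89142468e-02 -2.20695203e-02 -9.95794754e-01]] [-0.03520612  0.59419943  1.56438942]
```

View pics/top0.png

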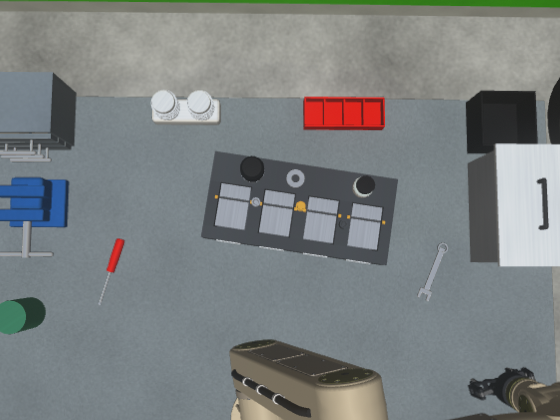

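View pics/scene0.png

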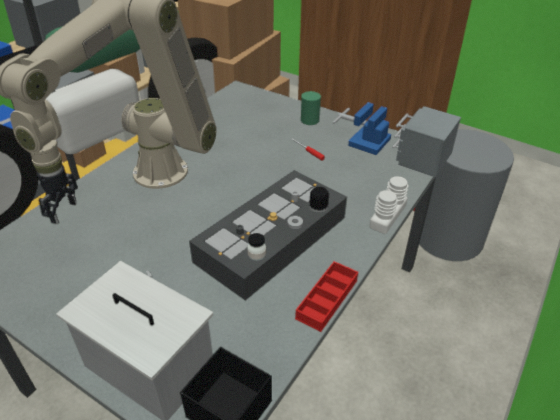

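The top view shows the box with its four light flaps at about (233,206), (277,213), (321,220) and (365,226). The socket, nut and bush are on the ribs, and the arm is clear of the box. Next I measure the flaps by casting rays onto z = 0.1.

```bash
cat > h.py <<'E'
import numpy as np,cv2
def ray(c,uv,z):
    p=cv2.undistortPoints(np.array(uv,float).reshape(-1,1,2),c["K"],np.array(c["dist"])).reshape(-1,2)
    d=np.c_[p,np.ones(len(p))]@c["R"]; o=-c["R"].T@c["t"]
    return o+d*((z-o[2])/d[:,2])[:,None]
E
python3 - <<'E'
import pickle,cv2,numpy as np
from h import ray
c=pickle.load(open('d.pkl','rb'))["top"];im=c["color"]
g=cv2.cvtColor(im,cv2.COLOR_RGB2GRAY)
m=np.zeros_like(g);cv2.fillPoly(m,[np.array([[220,160],[392,186],[382,254],[210,228]])],255)
b=((g>115)&(m>0)).astype(np.uint8)*255
b=cv2.morphologyEx(b,cv2.MORPH_CLOSE,np.ones((7,3),np.uint8))
b=cv2.morphologyEx(b,cv2.MORPH_OPEN,np.ones((9,9),np.uint8))
P=[]
for k in cv2.findContours(b,cv2.RETR_EXTERNAL,cv2.CHAIN_APPROX_NONE)[0]:
    if cv2.contourArea(k)<400: continue
    w=ray(c,k.reshape(-1,2),0.1)[:,:2].astype(np.float32)
    r=cv2.minAreaRect(w);P.append(r[0]);print(np.round(r[0],4),np.round(r[1],4),r[2])
P=np.array(sorted(P,key=lambda p:-p[1]));dd=np.diff(P,axis=0);print(np.linalg.norm(dd,axis=1))
y=(P[0]-P[3]);yaw=np.arctan2(-y[0],y[1]);print('yaw',yaw)
# dark box outline on top
bx=ray(c,[[217,152],[397,180],[386,264],[202,238]],0.1);print(bx.round(3))
v=cv2.resize(im[140:275,190:410],None,fx=3.6,fy=3.6,interpolation=cv2.INTER_CUBIC)
cv2.imwrite('pics/crop.png',v[:,:,::-1])
E
```

```text
[ 0.5476 -0.2695] [0.0892 0.1206] 83.95269012451172
[ 0.5664 -0.1455] [0.0895 0.121 ] 85.05461883544922
[ 0.5832 -0.0348] [0.1173 0.1207] 81.5652084350586
[0.6039 0.1027] [0.0895 0.1208] 81.35517883300781
[0.13910924 0.1119303  0.12544935]
yaw -0.15021291051820498
[[ 0.757  0.147  0.1  ]
 [ 0.679 -0.363  0.1  ]
 [ 0.442 -0.328  0.1  ]
 [ 0.514  0.186  0.1  ]]
```

View pics/crop.png

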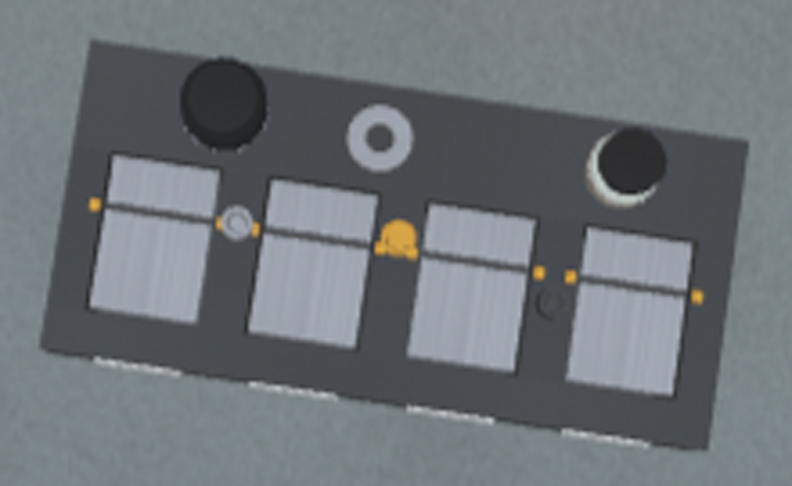

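Box yaw is about -0.150, flap spacing measures 125.5 mm against 125 mm given, and flap size 89 x 121 mm against 84 x 120 mm. The press points (world) come out at:

| Flap | x | y |
|---|---|---|
| 1 | 0.564 | 0.109 |
| 2 | 0.5455 | -0.0155 |
| 3 | 0.527 | -0.1395 |
| 4 | 0.508 | -0.2635 |

I start with flap 4: shut the gripper, turn tool x to the box's x, and go above it.

carry_out --pt "-1 -0.0177 -0.0411 0 0 0 0" --pt "-1 -0.0177 -0.0411 0 0 0 0" --pt "-1 -0.0177 -0.0411 0 0 0 0" --pt "-1 -0.0177 -0.0411 0 0 0 0" --pt "-1 -0.0177 -0.0411 0 0 0 0" --pt "-1 -0.0177 -0.0411 0 0 0 0" --pt "-1 -0.0177 -0.0411 0 0 0 0" --pt "-1 -0.0177 -0.0411 0 0 0 0" --pt "-1 -0.0177 -0.0411 0 0 0 0" --pt "-1 -0.0177 -0.0411 0 0 0 0" --pt "-1 0 0 0 0 0 -0.1613" --pt "-1 0 0 0 0 0 -0.1613" --pt "-1 0 0 0 0 0 -0.1613" --pt "-1 0 0 0 0 0 -0.1613" --pt "-1 0 0 0 0 0 -0.1613" --pt "-1 0 0 0 0 0 -0.1613" --pt "-1 0 0 0 0 0 -0.1613" --pt "-1 0 0 0 0 0 0" --pt "-1 0 0 0 0 0 0"

```text
clock: 2.48
tcp_pos: [0.5077, -0.2634, 0.25]
orientation: [-0.0, 0.997, -0.077, -0.0]
wrist_force: [0.3, 0.5, 1.5]
finger_gap: -0.0001
```

carry_out --pt "-1 0 0 0.03 0 0 0" --pt "-1 0 0 0.03 0 0 0" --pt "-1 0 0 0.03 0 0 0" --pt "-1 0 0 0.02 0 0 0" --pt "-1 0 0 0.01 0 0 0" --pt "-1 0 0 0.005 0 0 0" --pt "-1 0 0 0.002 0 0 0" --pt "-1 0 0 0.002 0 0 0" --pt "-1 0 0 0.001 0 0 0" --pt "-1 0 0 0 0 0 0"

```text
clock: 3.72
tcp_pos: [0.508, -0.2636, 0.1205]
orientation: [0.0, 0.997, -0.075, 0.0]
wrist_force: [-0.8, -0.3, 0.4]
finger_gap: 0.0002
```

carry_out --pt "-1 0 0 0.001 0 0 0" --pt "-1 0 0 0.001 0 0 0" --pt "-1 0 0 0.001 0 0 0" --pt "-1 0 0 0 0 0 0"

```text
clock: 4.22
tcp_pos: [0.508, -0.2636, 0.1178]
orientation: [0.0, 0.997, -0.075, 0.0]
wrist_force: [-1.0, -0.4, 5.2]
finger_gap: -0.0001
```

carry_out --pt "-1 0 0 0.001 0 0 0" --pt "-1 0 0 0.001 0 0 0" --pt "-1 0 0 0 0 0 0"

```text
clock: 4.6
tcp_pos: [0.5081, -0.2636, 0.1176]
orientation: [0.001, 0.997, -0.075, 0.001]
wrist_force: [-5.0, 3.2, 16.2]
finger_gap: 0.0001
```

Flap 4 is solid: 16 N with only 0.2 mm of give. Next is flap 3, lifting over the bush.

carry_out --pt "-1 0 0 -0.02 0 0 0" --pt "-1 0 0 -0.035 0 0 0" --pt "-1 0 0 0 0 0 0" --pt "-1 0 -0.03 0 0 0 0" --pt "-1 0 -0.035 0 0 0 0" --pt "-1 0 -0.035 0 0 0 0" --pt "-1 0 -0.0255 0 0 0 0" --pt "-1 0 0 0 0 0 0" --pt "-1 0 0 0.03 0 0 0" --pt "-1 0 0 0.015 0 0 0" --pt "-1 0 0 0.004 0 0 0" --pt "-1 0 0 0.001 0 0 0" --pt "-1 0 0 0.001 0 0 0" --pt "-1 0 0 0.001 0 0 0" --pt "-1 0 0 0.001 0 0 0" --pt "-1 0 0 0.001 0 0 0" --pt "-1 0 0 0.001 0 0 0" --pt "-1 0 0 0 0 0 0"

```text
clock: 6.85
tcp_pos: [0.5273, -0.1397, 0.1176]
orientation: [0.001, 0.997, -0.075, 0.001]
wrist_force: [-3.6, -0.2, 13.7]
finger_gap: 0.0002
```

Flap 3 is solid as well: 13.7 N at the same height. On to flap 2.

carry_out --pt "-1 0 0 -0.02 0 0 0" --pt "-1 0 0 -0.035 0 0 0" --pt "-1 0 0 0 0 0 0" --pt "-1 0 -0.03 0 0 0 0" --pt "-1 0 -0.035 0 0 0 0" --pt "-1 0 -0.035 0 0 0 0" --pt "-1 0 -0.0255 0 0 0 0" --pt "-1 0 0 0 0 0 0" --pt "-1 0 0 0.03 0 0 0" --pt "-1 0 0 0.015 0 0 0" --pt "-1 0 0 0.004 0 0 0" --pt "-1 0 0 0.001 0 0 0" --pt "-1 0 0 0.001 0 0 0" --pt "-1 0 0 0.001 0 0 0" --pt "-1 0 0 0.001 0 0 0" --pt "-1 0 0 0.001 0 0 0" --pt "-1 0 0 0.001 0 0 0" --pt "-1 0 0 0 0 0 0"

```text
clock: 9.1
tcp_pos: [0.5462, -0.0155, 0.1176]
orientation: [0.0, 0.997, -0.075, 0.001]
wrist_force: [-3.8, -0.1, 14.6]
finger_gap: -0.0
```

Flap 2 is solid too, at 14.6 N. On to flap 1, over the socket.

carry_out --pt "-1 0 0 -0.02 0 0 0" --pt "-1 0 0 -0.04 0 0 0" --pt "-1 0 0 0 0 0 0" --pt "-1 0 -0.03 0 0 0 0" --pt "-1 0 -0.035 0 0 0 0" --pt "-1 0 -0.035 0 0 0 0" --pt "-1 0 -0.0255 0 0 0 0" --pt "-1 0 0 0 0 0 0" --pt "-1 0 0 0.035 0 0 0" --pt "-1 0 0 0.015 0 0 0" --pt "-1 0 0 0.004 0 0 0" --pt "-1 0 0 0.001 0 0 0" --pt "-1 0 0 0.001 0 0 0" --pt "-1 0 0 0.001 0 0 0" --pt "-1 0 0 0.001 0 0 0" --pt "-1 0 0 0.001 0 0 0" --pt "-1 0 0 0.001 0 0 0" --pt "-1 0 0 0 0 0 0"

```text
clock: 11.35
tcp_pos: [0.565, 0.1087, 0.1155]
orientation: [0.0, 0.997, -0.075, 0.001]
wrist_force: [2.1, -0.4, 1.9]
finger_gap: -0.0004
```

Flap 1 gives: it follows the command down to 0.1155 at about 2 N, so it is the free one. I push on, drawing slightly rearward to follow the arc.

carry_out --pt "-1 0 0 0.002 0 0 0" --pt "-1 0 0 0.002 0 0 0" --pt "-1 0 0 0.002 0 0 0" --pt "-1 0.0003 0 0.002 0 0 0" --pt "-1 0.0003 0 0.002 0 0 0" --pt "-1 0.0004 0 0.002 0 0 0" --pt "-1 0.0005 0 0.002 0 0 0" --pt "-1 0.0005 0 0.002 0 0 0" --pt "-1 0.0006 0 0.002 0 0 0" --pt "-1 0.0007 0 0.002 0 0 0" --pt "-1 0.0007 0 0.002 0 0 0" --pt "-1 0.0008 0 0.002 0 0 0" --pt "-1 0 0 0 0 0 0"

```text
clock: 12.98
tcp_pos: [0.5687, 0.108, 0.0908]
orientation: [0.0, 0.997, -0.075, -0.001]
wrist_force: [0.6, 0.7, 0.5]
finger_gap: -0.0
```

carry_out --pt "-1 0.0007 0 0.0015 0 0 0" --pt "-1 0.0007 0 0.0015 0 0 0" --pt "-1 0.0007 0 0.0015 0 0 0" --pt "-1 0.0007 0 0.0015 0 0 0" --pt "-1 0.0007 0 0.0015 0 0 0" --pt "-1 0.0007 0 0.0015 0 0 0" --pt "-1 0 0 0 0 0 0"

```text
clock: 13.85
tcp_pos: [0.5732, 0.1074, 0.082]
orientation: [0.0, 0.997, -0.075, -0.0]
wrist_force: [0.3, -0.3, 0.9]
finger_gap: 0.0003
```

carry_out --pt "-1 0.0007 0 0.001 0 0 0" --pt "-1 0.0007 0 0.001 0 0 0" --pt "-1 0.0007 0 0.001 0 0 0" --pt "-1 0.0007 0 0.001 0 0 0" --pt "-1 0 0 0 0 0 0"

```text
clock: 14.48
tcp_pos: [0.5763, 0.1069, 0.0782]
orientation: [0.0, 0.997, -0.075, 0.0]
wrist_force: [-0.2, 0.1, 1.5]
finger_gap: 0.0001
```

By geometry the tilt is about 0.7 rad or more. I withdraw straight up and then back, and look.

carry_out --pt "-1 -0.001 0 -0.005 0 0 0" --pt "-1 -0.001 0 -0.01 0 0 0" --pt "-1 0 0 -0.025 0 0 0" --pt "-1 0 0 -0.04 0 0 0" --pt "-1 0 0 -0.04 0 0 0" --pt "-1 0 0 -0.05 0 0 0" --pt "-1 -0.04 0 0 0 0 0" --pt "-1 -0.04 0 0 0 0 0" --pt "-1 -0.04 0 0 0 0 0" --pt "-1 -0.03 0 0 0 0 0" --pt "-1 0 0 0 0 0 0" --pt "-1 0 0 0 0 0 0"

```text
clock: 15.98
tcp_pos: [0.4265, 0.1298, 0.249]
orientation: [-0.0, 0.997, -0.075, 0.001]
wrist_force: [0.8, -0.6, 0.5]
finger_gap: -0.0001
```

Run:
```python
from workcell import env
import cv2,pickle,numpy as np
s=env.get_state();print(s["tcp_pos"],s["wrist_force"],abs(s["qvel"]).max())
a=env.read_camera("scene");t=env.read_camera("top")
old=pickle.load(open('d.pkl','rb'))
pickle.dump({"scene":a,"top":t},open('d2.pkl','wb'))
f=lambda im,r,c:cv2.resize(im[r[0]:r[1],c[0]:c[1]],(560,290),interpolation=cv2.INTER_CUBIC)
v=np.vstack([f(t["color"],(140,270),(180,430)),f(a["color"],(165,295),(140,390))])
cv2.imwrite('pics/after.png',v[:,:,::-1])
```

```text
[0.42653854 0.12982692 0.24896153] [ 0.75650334 -0.59992503  0.47081727] 0.020661441457319667
```

View pics/after.png

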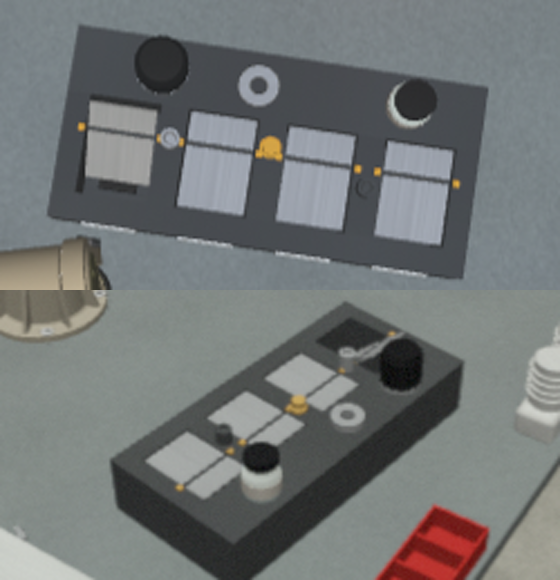

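The view shows flap 1 well open, with its rear half raised and a dark well in front of it. The objects look undisturbed. I'll get the angle from the edge rays and compare bystander positions before and after.

Run:
```python
import pickle,cv2,numpy as np
from h import ray
from scipy.optimize import brentq
o=pickle.load(open('d.pkl','rb'));n=pickle.load(open('d2.pkl','rb'))
ex=np.array([np.cos(.15),-np.sin(.15)]);piv=np.array([.6039,.1027])+.02*ex
for uv,L in(((232.7,223.8),-.08),((235.4,184.8),.04)):
    for th in np.arange(.4,.85,.1):
        z=.1+L*np.sin(th); x=(ray(n["top"],[uv],z)[0,:2]-piv)@ex
        print(L,round(th,2),'edge x seen',round(x,4),'expected',round(L*np.cos(th),4))
d=cv2.absdiff(o["top"]["color"],n["top"]["color"]).max(2)
k,_,st,_=cv2.connectedComponentsWithStats((d>45).astype(np.uint8))
print([s.tolist() for s in st[1:] if s[4]>8])
```

```text
-0.08 0.4 edge x seen -0.0676 expected -0.0737
-0.08 0.5 edge x seen -0.0672 expected -0.0702
-0.08 0.6 edge x seen -0.0668 expected -0.066
-0.08 0.7 edge x seen -0.0664 expected -0.0612
-0.08 0.8 edge x seen -0.0661 expected -0.0557
0.04 0.4 edge x seen 0.0385 expected 0.0368
0.04 0.5 edge x seen 0.038 expected 0.0351
0.04 0.6 edge x seen 0.0376 expected 0.033
0.04 0.7 edge x seen 0.0372 expected 0.0306
0.04 0.8 edge x seen 0.0368 expected 0.0279
[[220, 183, 31, 8, 90], [215, 201, 30, 29, 245], [163, 246, 68, 174, 7928], [232, 339, 150, 50, 3517], [451, 367, 109, 53, 3053], [231, 370, 80, 50, 1928], [165, 387, 4, 33, 84], [325, 386, 51, 34, 1445], [381, 386, 4, 16, 20]]
```

Tip geometry gives about 0.7 rad, but the pixel estimate is only about 0.58 and is crude. That is too near the 0.55 limit, so I go back, touch the flap where it now stands, and push a little farther.

carry_out --pt "-1 0.04 0 0 0 0 0" --pt "-1 0.04 0 0 0 0 0" --pt "-1 0.04 0 0 0 0 0" --pt "-1 0.032 0 0 0 0 0" --pt "-1 0 0 0 0 0 0" --pt "-1 0 0 0.05 0 0 0" --pt "-1 0 0 0.05 0 0 0" --pt "-1 0 0 0.035 0 0 0" --pt "-1 0 0 0.015 0 0 0" --pt "-1 0 0 0.01 0 0 0" --pt "-1 0 0 0.004 0 0 0" --pt "-1 0 0 0.002 0 0 0" --pt "-1 0 0 0.001 0 0 0" --pt "-1 0 0 0 0 0 0"

```text
clock: 17.82
tcp_pos: [0.5764, 0.107, 0.0818]
orientation: [-0.0, 0.997, -0.075, 0.0]
wrist_force: [-1.5, 0.5, -0.9]
finger_gap: 0.0002
```

carry_out --pt "-1 0 0 0.001 0 0 0" --pt "-1 0 0 0.001 0 0 0" --pt "-1 0 0 0.001 0 0 0" --pt "-1 0 0 0.001 0 0 0" --pt "-1 0 0 0.001 0 0 0" --pt "-1 0 0 0 0 0 0"

```text
clock: 18.58
tcp_pos: [0.5763, 0.107, 0.0764]
orientation: [-0.0, 0.997, -0.075, 0.0]
wrist_force: [0.2, 0.1, 2.8]
finger_gap: 0.0001
```

carry_out --pt "-1 0 0 0.001 0 0 0" --pt "-1 0 0 0.001 0 0 0" --pt "-1 0 0 0.001 0 0 0" --pt "-1 0 0 0.001 0 0 0" --pt "-1 0 0 0 0 0 0"

```text
clock: 19.2
tcp_pos: [0.5766, 0.107, 0.0746]
orientation: [0.0, 0.997, -0.075, 0.001]
wrist_force: [-4.8, -0.0, 17.4]
finger_gap: 0.0001
```

The force jumps to 17 N at TCP z = 0.0746, which is the flap's stop at about 0.8 rad. I withdraw.

carry_out --pt "-1 0 0 -0.004 0 0 0" --pt "-1 -0.001 0 -0.01 0 0 0" --pt "-1 0 0 -0.025 0 0 0" --pt "-1 0 0 -0.04 0 0 0" --pt "-1 0 0 -0.045 0 0 0" --pt "-1 0 0 -0.05 0 0 0" --pt "-1 -0.04 0 0 0 0 0" --pt "-1 -0.04 0 0 0 0 0" --pt "-1 -0.04 0 0 0 0 0" --pt "-1 -0.03 0 0 0 0 0" --pt "-1 0 0 0 0 0 0" --pt "-1 0 0 0 0 0 0" --pt "-1 0 0 0 0 0 0" --pt "-1 0 0 0 0 0 0"

```text
clock: 20.95
tcp_pos: [0.4275, 0.1295, 0.246]
orientation: [0.0, 0.997, -0.076, -0.0]
wrist_force: [0.5, 0.4, -0.1]
finger_gap: -0.0002
```

Run:
```python
from workcell import env
import cv2,pickle,numpy as np
s=env.get_state();print(s["clock"],s["tcp_pos"],s["wrist_force"],abs(s["qvel"]).max())
a=env.read_camera("scene");t=env.read_camera("top")
o=pickle.load(open('d.pkl','rb'))
d=cv2.absdiff(o["top"]["color"],t["color"]).max(2)
k,_,st,_=cv2.connectedComponentsWithStats((d>45).astype(np.uint8))
print([s.tolist() for s in st[1:] if s[4]>8])
f=lambda im,r,c:cv2.resize(im[r[0]:r[1],c[0]:c[1]],(560,290),interpolation=cv2.INTER_CUBIC)
v=np.vstack([f(t["color"],(140,270),(180,430)),f(a["color"],(165,295),(140,390))])
cv2.imwrite('pics/after2.png',v[:,:,::-1])
```

```text
20.95 [0.4274709  0.12950574 0.24601498] [ 0.49718881  0.35104044 -0.09064536] 0.005281431477030321
[[220, 183, 31, 8, 98], [215, 201, 30, 29, 267], [164, 246, 68, 174, 7915], [233, 339, 149, 49, 3510], [451, 367, 109, 53, 3053], [231, 370, 80, 50, 1783], [165, 385, 5, 35, 89], [381, 385, 4, 17, 20], [325, 386, 51, 34, 1440], [232, 388, 9, 32, 127]]
```

View pics/after2.png

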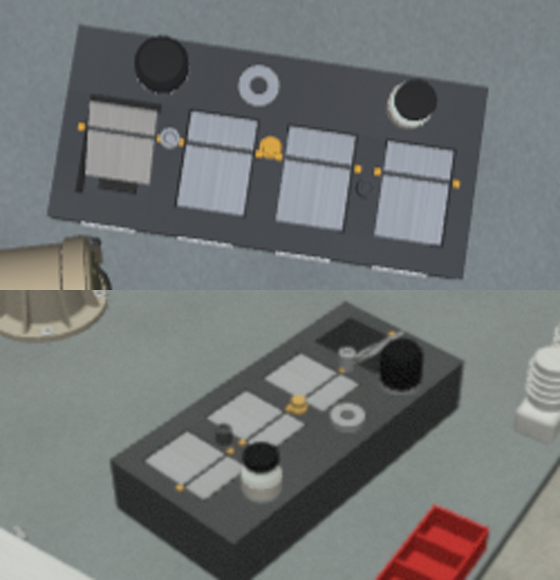

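The picture shows flap 1, at about (120,140) in the upper crop, steeply open. Apart from the flap 1 area, the image differences are only at the arm, so nothing loose has moved. I hand it in.

```bash
python3 -c "
from workcell import env
print(env.hand_in())"
```

```text
the job is handed in; nothing more can be done
None
```

Flap 1, the leftmost, is the free one; it is pushed open, and the job is handed in at about 21 s of the 48 s.

- **Finding it:** I pressed the flaps in the order 4, 3, 2, 1 with shut fingertips. Flaps 4, 3 and 2 were solid at 14–16 N. Flap 1 gave way at about 2 N.
- **Opening it:** The first push gave about 0.7 rad by fingertip geometry, but a rough pixel estimate said only about 0.58. I went back and found the flap had stayed where I left it. I then pushed until the force jumped to 17 N, which I take as its 0.8 rad stop.
- **Last checks:** The final pictures show flap 1 steeply open and the arm clear with no wrist force. Before and after top views differ only at flap 1 and the arm, so no loose thing moved. The highest force I read was about 17 N; readings came only at the end of each move. I did not re-measure the final angle from the pictures, so it rests on the contact with the stop.

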